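# Strip the edge guide off the bench jig: clamp nut, spacer, bracket

### The job

The green guide bracket on the bench jig has to come off: turn the red clamp nut until it lines up with the stud's cross-pin, lift it off and set it on the red mat, then lift off the yellow spacer and set it on the yellow mat, and last the green bracket, on the green mat. Remove and set down one part at a time, in that order, each the same way up as it was and roughly in the middle of its mat; put the parts down rather than drop them, and leave the spools and the tin where they are.

Things in the scene. Friction and masses are not known exactly. Their poses are not given: they have to be found in the camera images.
- jig: Grey jig base fixed to the bench, 106x78 mm (x -41 to +65, y +-39 mm), 24 mm high, yaw within 0.35 rad, with an upright steel stud: 30 mm thick up to 60 mm above the bench, then a 10 mm neck up to 85 mm. Origin on the stud's axis at the bench surface, z up. Two rails, 29 mm above the bench, at y = +-27 to +-33 mm keep the bracket from turning.
- jig_pin (a point): Centre of the steel cross-pin fixed through the top of the stud, 80.5 mm above the bench; a round bar 9 mm thick and 30 mm long that lies along the jig's x axis (this point's x axis). Its underside is 76 mm, its top 85 mm above the bench.
- nut_mid (a point): Red clamp nut (body nut, about 120 g), an oval hand nut 88 mm long (x), 46 mm across (y), 22 mm high; middle part with flat sides 48 mm long and 46 mm apart, then a wing 20 mm wide at each end. Origin at its centre, 11 mm above its underside, z up, x along its length. At the start it lies on the spacer, underside 52 mm above the bench, slack, held by the cross-pin above it.
- nut_slot (a point): Top of the nut's through slot, 11 mm above nut_mid, same axes; slot 34.6 mm long along x, 14 mm wide; the lowest 10 mm open out to fit loosely over the stud. The nut starts turned 0.75 to 1.25 rad anticlockwise (from above) from the pin. It turns with light friction, stays where left, and lifts off straight up only with its x axis along the pin, either way round, within 0.12 rad.
- spacer_mid (a point): Yellow spacer ring (body spacer, about 120 g), 58 mm outside, 34 mm hole, 20 mm high. Origin at its centre, half-way up, z its axis. At the start it stands on the bracket's plate, loose round the stud, under the nut (underside 32 mm above the bench).
- bracket_mid (a point): Green L-shaped guide bracket (body bracket, about 180 g): flat plate 80 mm (x) by 48 mm (y), 8 mm thick, with a 34 mm hole 14 mm towards -x from its middle. Origin at the middle of the plate, half-way up (4 mm above the underside), z up. At the start it lies on the jig base, hole loosely over the stud, underside 24 mm above the bench, x as the jig's x axis.
- bracket_tab (a point): Centre of the bracket's upright tab, 13 mm above the bracket_mid height and 35 mm towards +x from it: the tab is 10 mm thick (x), 48 mm wide (y) and stands 18 mm above the plate's top; good to pinch across its thickness. Same axes as the bracket.
- mat_red: Round red mat for the nut, 104 mm across, 3 mm thick, fixed to the bench; origin at its centre, underside. The three mats trade places from start to start.
- mat_yellow: Round yellow mat for the spacer, 104 mm across, 3 mm thick, fixed; origin at its centre, underside.
- mat_green: Round green mat for the bracket, 104 mm across, 3 mm thick, fixed; origin at its centre, underside.
- spool_black: Spool of black thread standing on the bench, 42 mm across, 60 mm high; origin at its underside. Not part of the job.
- tin: Flat brown tin, 79 mm across, 22 mm high; origin at its underside. Not part of the job.
- spool_white: Spool of white thread standing on the bench, 42 mm across, 55 mm high; origin at its underside. Not part of the job.
Not all that is in view belongs to the job. Of the things shaped like the part that bears spacer_mid, the yellow one is meant.

How it is judged:
On the way, in this order (a step that is already met when the one before it is completed fails the run):
1. The nut is off and set down on the red mat, with the spacer and the bracket still on the stud (horizontal distance between nut_mid and mat_red below 0.025 m and height (world z) of nut_mid below 0.02 m and angle between nut_mid's own z axis and vertical below 0.12 rad and contact force between nut and the fingers below 0.2 N and horizontal distance between spacer_mid and jig below 0.012 m and height (world z) of spacer_mid below 0.052 m and horizontal distance between bracket_mid and jig below 0.03 m and height (world z) of bracket_mid below 0.036 m), for 0.2 s.
2. The spacer is set down on the yellow mat, with the bracket still on the stud and the nut on its mat (horizontal distance between spacer_mid and mat_yellow below 0.025 m and height (world z) of spacer_mid below 0.019 m and angle between each of spacer_mid, nut_mid's own z axis and vertical below 0.12 rad and contact force between each of spacer, nut and the fingers below 0.2 N and horizontal distance between bracket_mid and jig below 0.03 m and height (world z) of bracket_mid below 0.036 m and horizontal distance between nut_mid and mat_red below 0.025 m and height (world z) of nut_mid below 0.02 m), for 0.2 s.
3. The bracket is set down on the green mat, the nut and the spacer on theirs (horizontal distance between bracket_mid and mat_green below 0.025 m and height (world z) of bracket_mid below 0.013 m and angle between each of bracket_mid, nut_mid, spacer_mid's own z axis and vertical below 0.12 rad and contact force between each of bracket, nut, spacer and the fingers below 0.2 N and horizontal distance between nut_mid and mat_red below 0.025 m and height (world z) of nut_mid below 0.02 m and horizontal distance between spacer_mid and mat_yellow below 0.025 m and height (world z) of spacer_mid below 0.019 m), for 0.2 s.
At the end, for the whole second after the job is handed in: Nut on the red, spacer on the yellow and bracket on the green mat, each with its middle within 25 mm of the mat's centre, lying flat and the right way up (within 0.12 rad, no more than 6 mm above lying on the mat), released and at rest (all of step 3 and linear speed of each of nut, spacer, bracket below 0.02 m/s); the robot touches nothing.
It fails at once if The nut is let go more than 40 mm above the mats, away from the stud (contact force between nut and the fingers below 0.05 N and height (world z) of nut_mid above 0.054 m and horizontal distance between nut_mid and jig above 0.055 m).
It fails at once if The spacer is let go more than 40 mm above the mats, away from the stud (contact force between spacer and the fingers below 0.05 N and height (world z) of spacer_mid above 0.053 m and horizontal distance between spacer_mid and jig above 0.055 m).
It fails at once if The bracket is let go more than 40 mm above the mats, away from the stud (contact force between bracket and the fingers below 0.05 N and height (world z) of bracket_mid above 0.047 m and horizontal distance between bracket_mid and jig above 0.055 m).
It fails at once if A spool or the tin is moved more than 20 mm (distance of any of spool_black, tin, spool_white from where it was at the start of the episode above 0.02 m).
It also fails if it takes over 72 s, if anything falls off the work surface, if the arm or the gripper's body presses on something with over 40 N, if the wrist force passes 120 N, or if a joint passes its speed limit or range.

### The arm

A 6-joint arm with a two-finger parallel gripper is mounted at the origin on a cart in front of the work surface, level with it; the furniture and walls round the work are solid. World frame = base frame: x ahead of the robot, y to its left, z up, the work surface at z = 0. Lengths are in m, angles in rad, forces in N, time in s.
With the tool pointing down it reaches from about 0.425 to 1.125 m from the base axis. Payload 14.9 kg.
Tool frame: the origin (TCP) lies at the very end of the fingers, on their centre line; the grasp point (between the pads) lies 19 mm behind it; z points along the fingers, y is the direction in which the jaws open and shut (so a half turn about z gives the same grasp; the last joint's range is limited). The gripper opens to 91 mm and grips with 3 to 60 N. Pads are 32 mm wide; open, the fingers measure 118 mm over their backs; the gripper's body (76 mm by 178 mm) begins 60 mm behind the grasp point.
Start: joints at [1.265, 0.379, 1.734, -0, 1.028, -0.033], TCP at [0.189, 0.674, 0.214] pointing down, gripper open.
Joint ranges: [-2.77, 2.77], [-0.74, 2.19], [0, 2.66], [-1.06, 4.2], [0.31, 2.87], [-3.08, 3.08]. Speed limits (rad/s): [1.89, 1.89, 2.39, 3.14, 3.14, 3.14].

### API

Orientations are given as a unit quaternion [w, x, y, z].
In Python, from rig import env, claw, kin, readout, optics, ticket gives the robot as it stands. Calls block until the motion is done:
- env.movep(position, orientation): joint-space move of the TCP to a pose.
- env.line_to(position, ori=None, speed=0.15): straight line of the TCP; ori=None keeps the orientation; speed is the mean speed in m/s.
- env.movej(angles): joint-space move.
- claw.command_gripper(opening, grasp_force=None): finger opening in m; grasp_force is the grip in N (None keeps the last); returns when the fingers have stopped.
- env.pause(seconds).
- kin.inverse_kinematics(position, orientation): joint angles nearest the present ones, or None.
- readout.get_state(): the state.
- optics.grab_frame(name): name is "scene" or "top"; returns a dict with "img" (480x640x3 uint8, red, green, blue), "fx", "fy", "cx", "cy" (pixels), "R" (3x3) and "t" (3): a world point X has camera coordinates R X + t. Camera axes: x right, y down, z forward; pixel columns grow to the right and rows downward; lengths in m; the calibration is good to about 2 mm. A picture is of the moment at which its call begins. There is no depth.
A pose or a line that the arm cannot do raises env.IKError and nothing moves.
- ticket.close_job(): hands the job in, once; it reports no verdict.
The state is a dict: "time_s": time; "q": joint angles; "dq": joint speeds; "joint_efforts": joint torques, N m; "position": TCP position; "ee_rot": TCP orientation; "contact_force": force on the tool from outside, world axes, zero at the start; "moment": the same for the moment, N m; "grip_width": finger opening in m.
Only numpy, scipy, OpenCV 4.12 (cv2) and the standard library are available. Lean on these libraries where they do the work, as an engineer would, in place of code of your own. Each camera call takes 0.05 s, during which the arm holds its last target.

## Working session

There is one attempt and no reset: what is moved stays moved. The work goes in short steps, each a Python script; the robot and the scene stay as the last script left them, time stands still between calls to the robot, and variables do not carry over. Pictures are saved under pics/ and viewed, and the job is handed in when it is done.

```bash
ls; mkdir -p pics; python3 - <<'E'
from rig import env, claw, kin, readout, optics, ticket
import cv2
s=readout.get_state(); print({k:s[k] for k in('time_s','position','ee_rot','grip_width')})
for n in('scene','top'):
    f=optics.grab_frame(n); cv2.imwrite(f'pics/{n}0.png',f['img'][:,:,::-1]); print(n,f['fx'],f['fy'],f['cx'],f['cy'],f['R'],f['t'])
E
```

```text
pics
{'time_s': 0.0, 'position': array([0.18848574, 0.67373806, 0.21328596]), 'ee_rot': array([-9.42701394e-05,  1.35986319e-01,  9.90710559e-01, -5.48669590e-04]), 'grip_width': 0.09112137192924122}
scene 545.3223568344515 545.3223568344515 318.43049826175616 242.471737513213 [[ 0.75531539 -0.65536096 -0.0008203 ]
 [-0.39150655 -0.45021391 -0.80251483]
 [ 0.52556758  0.60647296 -0.5966316 ]] [-0.70695794  0.1175062   0.95991501]
top 563.2878773003373 563.2878773003373 329.4568802158593 250.77570023070712 [[-0.00602795 -0.99987994 -0.01427494]
 [-0.99188632  0.00779131 -0.12688904]
 [ 0.12698502  0.01339423 -0.9918142 ]] [-0.36431931  0.57705011  0.8818458 ]
```

View pics/scene0.png

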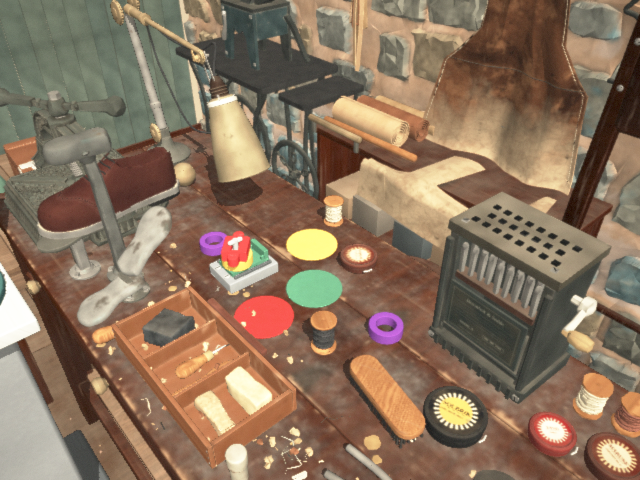

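View pics/top0.png

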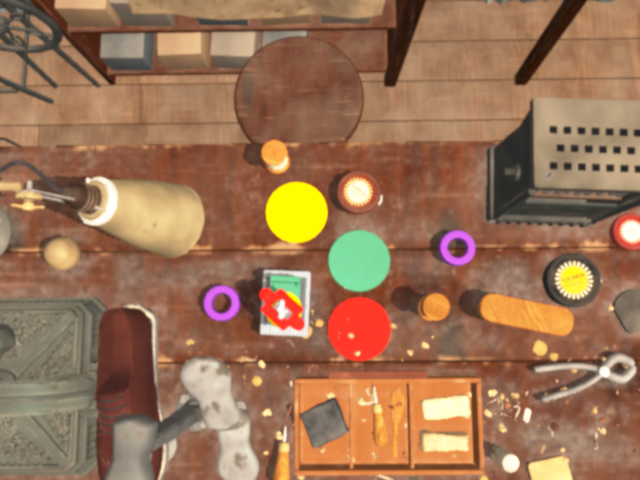

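The scene view shows the jig at about (243,262), red mat (264,317), green mat (314,289) and yellow mat (312,245). In the top view the jig is at (285,303), with mats at red (359,328), green (359,260) and yellow (297,212). The black spool is at (433,306), the white spool at (275,157) and the tin at (358,191).

```bash
cat > h.py <<'E'
import numpy as np, cv2
from rig import env, claw, kin, readout, optics, ticket
def ray(f,uv):
    d=np.array([(uv[0]-f['cx'])/f['fx'],(uv[1]-f['cy'])/f['fy'],1.0]); R=np.array(f['R']);t=np.array(f['t'])
    return -R.T@t, R.T@d
def plane(f,uv,z):
    o,d=ray(f,uv); return o+d*(z-o[2])/d[2]
def proj(f,X):
    c=np.array(f['R'])@np.array(X)+np.array(f['t']); return np.array([f['fx']*c[0]/c[2]+f['cx'],f['fy']*c[1]/c[2]+f['cy']])
def tri(f1,u1,f2,u2):
    o1,d1=ray(f1,u1);o2,d2=ray(f2,u2)
    s=np.linalg.lstsq(np.stack([d1,-d2],1),o2-o1,rcond=None)[0]
    a=o1+s[0]*d1;b=o2+s[1]*d2
    return (a+b)/2,np.linalg.norm(a-b)
HUE={'red':[(0,6),(174,180)],'yellow':[(24,35)],'green':[(65,90)],'purple':[(125,150)]}
def mask(f,c,smin=140,vmin=60):
    h=cv2.cvtColor(f['img'],cv2.COLOR_RGB2HSV); m=np.zeros(h.shape[:2],np.uint8)
    for a,b in HUE[c]: m|=cv2.inRange(h,(a,smin,vmin),(b,255,255))
    return m
def blobs(f,c,amin=60,**k):
    cs,_=cv2.findContours(mask(f,c,**k),cv2.RETR_EXTERNAL,cv2.CHAIN_APPROX_NONE)
    return sorted([x for x in cs if cv2.contourArea(x)>amin],key=cv2.contourArea,reverse=True)
def polycen(f,cnt,z):
    P=np.array([plane(f,p[0],z)[:2] for p in cnt]).astype(np.float32)
    m=cv2.moments(P.reshape(-1,1,2)); 
    return np.array([m['m10'],m['m01']])/m['m00'],P
def crop(f,name,x0,y0,x1,y1,s):
    cv2.imwrite(f'pics/{name}.png',cv2.resize(f['img'][y0:y1,x0:x1,::-1],None,fx=s,fy=s,interpolation=cv2.INTER_CUBIC))
E
python3 - <<'E'
from h import *
T=optics.grab_frame('top');S=optics.grab_frame('scene')
crop(T,'tz',230,250,350,350,6);crop(S,'sz',190,215,300,295,7)
for n,f in(('top',T),('scene',S)):
  for c in('red','yellow','green','purple'):
    for b in blobs(f,c)[:4]:
        xy,P=polycen(f,b,0.003)
        e=cv2.minEnclosingCircle(P)
        print(n,c,cv2.contourArea(b),cv2.boundingRect(b),xy.round(4),'r',round(e[1],4))
E
```

```text
top red 3854.5 (98, 309, 60, 110) [ 0.4054 -0.0312] r 0.0971
top red 3253.0 (327, 296, 65, 66) [ 0.4491 -0.4156] r 0.0542
top red 1141.5 (258, 288, 46, 42) [ 0.4829 -0.2855] r 0.0481
top red 480.5 (610, 213, 30, 38) [ 0.6056 -0.8599] r 0.0336
top yellow 2834.5 (266, 182, 61, 61) [ 0.6458 -0.3116] r 0.0525
top yellow 546.5 (560, 266, 28, 28) [ 0.5275 -0.7731] r 0.0232
top purple 931.0 (204, 286, 36, 34) [ 0.4928 -0.1872] r 0.0303
top purple 816.5 (439, 231, 36, 34) [ 0.5841 -0.5796] r 0.0296
scene red 1882.5 (234, 295, 61, 44) [ 0.4528 -0.4159] r 0.0538
scene red 1579.0 (528, 412, 49, 45) [ 0.6131 -0.8644] r 0.0366
scene red 698.5 (221, 231, 29, 36) [ 0.5226 -0.2214] r 0.0586
```

```bash
ls -la pics
```

```text
total 1784
drwxr-xr-x 2 agent agent   4096 Dec  7 15:18 .
drwxr-xr-x 3 agent agent   4096 Dec  7 15:18 ..
-rw-r--r-- 1 agent agent 568795 Dec  7 15:18 scene0.png
-rw-r--r-- 1 agent agent 405657 Dec  7 15:18 sz.png
-rw-r--r-- 1 agent agent 462212 Dec  7 15:18 top0.png
-rw-r--r-- 1 agent agent 373850 Dec  7 15:18 tz.png
```

View pics/tz.png

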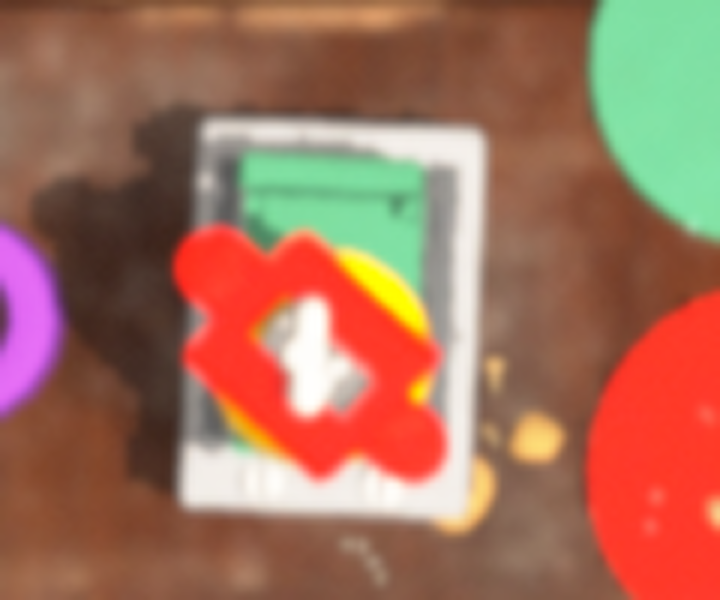

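View pics/sz.png

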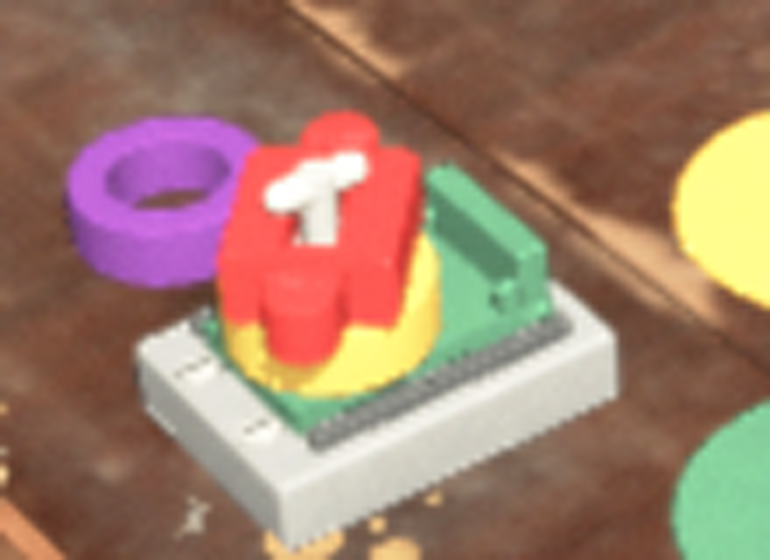

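```bash
python3 - <<'E'
from h import *
for n,pts in(('scene0',[(314,289),(312,245),(258,245),(245,258),(300,285)]),('top0',[(359,260),(297,212),(278,283),(285,300),(297,300),(265,320),(308,272)])):
    im=cv2.imread(f'pics/{n}.png');h=cv2.cvtColor(im,cv2.COLOR_BGR2HSV)
    for p in pts: print(n,p,h[p[1],p[0]])
E
```

```text
scene0 (314, 289) [ 68  89 207]
scene0 (312, 245) [ 29 112 255]
scene0 (258, 245) [ 69  89 209]
scene0 (245, 258) [  1 172 254]
scene0 (300, 285) [ 70  91 211]
top0 (359, 260) [ 71 108 222]
top0 (297, 212) [ 30 255 255]
top0 (278, 283) [ 71 112 208]
top0 (285, 300) [  2 187 255]
top0 (297, 300) [ 30 255 255]
top0 (265, 320) [15 10 99]
top0 (308, 272) [ 15  21 223]
```

The zooms show the jig plate corners (top view) at crop (202,118), (485,128), (468,520) and (180,508). The cross-pin runs from (315,297) to (308,415), and the nut is turned roughly 60° anticlockwise from it. In the scene view the nut sits flat on the yellow spacer, with the bracket tab at the back.

```bash
sed -i "s/'green':\[(65,90)\]/'green':[(62,85)]/" h.py; cat > meas.py <<'E'
from h import *
T=optics.grab_frame('top');S=optics.grab_frame('scene')
for n,f in(('T',T),('S',S)): print(n,'cam',-np.array(f['R']).T@np.array(f['t']))
for n,f in(('T',T),('S',S)):
  for c,sm in(('red',140),('yellow',80),('green',70)):
    for b in blobs(f,c,amin=700,smin=sm):
        xy,P=polycen(f,b,0.003); (cx,cy),r=cv2.minEnclosingCircle(P)
        if 0.048<r<0.058: print(n,'mat',c,xy.round(4),np.round([cx,cy,r],4))
# jig corners
C=[plane(T,(230+u/6,250+v/6),.024)[:2] for u,v in((202,118),(485,128),(468,520),(180,508))]
C=np.array(C);print('jig corners',C.round(4).tolist(),'sides',[np.linalg.norm(C[i]-C[i-1]).round(4) for i in range(4)])
e1=C[0]-C[3];e2=C[1]-C[2];print('yaw',[np.arctan2(e[1],e[0]) for e in(e1,e2)],[np.arctan2(-e[0],e[1]) for e in (C[0]-C[1],C[3]-C[2])])
p=[plane(T,(230+u/6,250+v/6),.085) for u,v in((315,297),(308,415))]
print('pin',p,np.linalg.norm(p[0]-p[1]));d=p[0]-p[1];print('pinyaw',np.arctan2(d[1],d[0]))
ps=[plane(S,(190+u/7,215+v/7),.083) for u,v in((357,160),(277,195))];d=ps[0]-ps[1];print('pinS',ps,np.arctan2(d[1],d[0]),np.linalg.norm(d))
# nut
b=[b for b in blobs(T,'red',amin=700) if 250<cv2.boundingRect(b)[0]<270][0]
xy,P=polycen(T,b,.074);q=P-xy;w,V=np.linalg.eigh(np.cov(q.T));print('nut',xy,cv2.minAreaRect(P),np.arctan2(V[1,1],V[0,1]))
tr=[tri(T,(297,300),S,(250,240))]
E
python3 meas.py
```

```text
T cam [ 0.4581908  -0.38058319  0.94264788]
S cam [ 0.07548045 -0.9925722   0.66643618]
T mat red [ 0.4491 -0.4156] [ 0.4485 -0.4156  0.0543]
T mat red [ 0.4829 -0.2854] [ 0.4842 -0.2866  0.0481]
T mat yellow [ 0.6457 -0.3116] [ 0.6456 -0.3115  0.0525]
T mat green [ 0.5623 -0.4166] [ 0.5624 -0.4165  0.0515]
S mat red [ 0.4528 -0.4159] [ 0.45   -0.4158  0.0536]
S mat yellow [ 0.6466 -0.3119] [ 0.6469 -0.312   0.0525]
S mat green [ 0.5625 -0.4171] [ 0.5631 -0.4173  0.0521]
jig corners [[0.5454, -0.2601], [0.5421, -0.3375], [0.4363, -0.3327], [0.44, -0.2551]] sides [np.float64(0.1056), np.float64(0.0775), np.float64(0.1059), np.float64(0.0777)]
yaw [np.float64(-0.04745331640932571), np.float64(-0.04505515155012239)] [np.float64(-0.04274379899414111), np.float64(-0.046830218385538844)]
pin [array([ 0.49388863, -0.29716435,  0.085     ]), array([ 0.46421927, -0.29553182,  0.085     ])] 0.02971424200824922
pinyaw -0.05496879133605441
pinS [array([ 0.49261786, -0.29673391,  0.083     ]), array([ 0.46851322, -0.29590187,  0.083     ])] -0.0345044126940535 0.02411900355382634
nut [ 0.48103536 -0.29260368] ((0.4808112680912018, -0.2924058139324188), (0.08870196342468262, 0.04574250429868698), 48.137088775634766) 0.8996958506173154
```

```bash
python3 - <<'E'
from h import *
T=optics.grab_frame('top');S=optics.grab_frame('scene')
for n,a,b in(('lasttip',(205,375),(155,212)),('lastother',(240,465),(100,308)),('head',(135,440),(75,140)),('lampneck',(97,203),(222,98)),('lampbig',(190,225),(255,180)),('black',(433,300),(323,318)),('white',(272,150),(333,203)),('tin',(358,188),(359,250)),('heater',(535,170),(460,220)),('ringL',(221,302),(213,240)),('traycorner',(296,380),(115,322))):
    X,e=tri(T,a,S,b);print(n,X.round(3),round(e,3))
crop(T,'tleft',0,140,320,480,1.75)
# feasibility
st=np.array([0.479,-0.296])
def Q(a): # tool y at world angle a, tool down
    ph=(a+np.pi/2)/2; return [0,np.cos(ph),np.sin(ph),0]
q0=readout.get_state()['q']
for p,a in(((.479,-.296,.3),-.73),((.479,-.296,.0545),-.73),((.479,-.296,.0545),-1.617),((.479,-.296,.0545),2.41),((.45,-.4157,.006),-.6),((.6462,-.3118,.006),-.6),((.5624,-.4168,.006),-.6)):
    print(p,a,kin.inverse_kinematics(p,Q(a)))
E
```

```text
lasttip [ 0.386 -0.193  0.133] 0.001
lastother [ 0.238 -0.226  0.016] 0.006
head [ 0.314 -0.14   0.275] 0.024
lampneck [ 0.611 -0.08   0.25 ] 0.003
lampbig [ 0.614 -0.16   0.097] 0.014
black [ 0.49  -0.529  0.055] 0.006
white [ 0.741 -0.274  0.043] 0.002
tin [ 0.679 -0.416  0.031] 0.001
heater [ 0.653 -0.638  0.226] 0.002
ringL [ 0.493 -0.189  0.019] 0.001
traycorner [ 0.306 -0.291  0.003] 0.126
(0.479, -0.296, 0.3) -0.73 [-5.94908037e-01  6.58580014e-02  1.95301792e+00 -4.44089210e-16
  1.12271674e+00  1.35091963e-01]
(0.479, -0.296, 0.0545) -0.73 [-5.94908037e-01  4.12220914e-01  2.06065904e+00 -4.44089210e-16
  6.68712696e-01  1.35091963e-01]
(0.479, -0.296, 0.0545) -1.617 [-5.94908037e-01  4.12220914e-01  2.06065904e+00 -4.44089210e-16
  6.68712696e-01  1.02209196e+00]
(0.479, -0.296, 0.0545) 2.41 [-5.94908037e-01  4.12220914e-01  2.06065904e+00 -4.44089210e-16
  6.68712696e-01 -3.00490804e+00]
(0.45, -0.4157, 0.006) -0.6 [-7.83840138e-01  5.53045707e-01  1.95752733e+00 -4.44089210e-16
  6.31019619e-01 -1.83840138e-01]
(0.6462, -0.3118, 0.006) -0.6 [-4.82040497e-01  6.69937991e-01  1.73487789e+00 -4.44089210e-16
  7.36776773e-01  1.17959503e-01]
(0.5624, -0.4168, 0.006) -0.6 [-6.71078205e-01  6.49857331e-01  1.77324741e+00 -4.44089210e-16
  7.18487912e-01 -7.10782053e-02]
```

Obstacles found: the iron last is up to about 0.28 m high at (0.31,-0.14), and the lamp is near (0.61,-0.08). I'll lift high and keep a small radius on the swing, then descend over the nut.

```bash
cat >> h.py <<'E'
ST=np.array([0.4795,-0.2960]); JY=-0.046
def Q(a):
    ph=(a+np.pi/2)/2; return [0,np.cos(ph),np.sin(ph),0]
def st():
    s=readout.get_state(); return round(s['time_s'],2),np.round(s['position'],4),np.round(s['contact_force'],2),np.round(s['moment'],2),round(s['grip_width'],4)
E
python3 - <<'E'
from h import *
T=optics.grab_frame('top')
for sm in(90,140,180):
    b=[b for b in blobs(T,'red',amin=700,smin=sm) if 250<cv2.boundingRect(b)[0]<270][0]
    h=cv2.convexHull(b); xy,P=polycen(T,h,.074); (c,sz,a)=cv2.minAreaRect(P); print(sm,xy,c,sz,a)
u=np.array([.189,.674]);u/=np.linalg.norm(u)
env.line_to([*(u*.6),.46],speed=.35)
print(st())
env.movep([*(np.array([np.cos(-.55),np.sin(-.55)])*.5),.46],Q(-.73)); print(st())
env.movep([*ST,.14],Q(-.73)); print(st())
claw.command_gripper(.068); print(st())
T=optics.grab_frame('top');S=optics.grab_frame('scene')
crop(T,'t1',180,200,380,360,4);crop(S,'s1',140,130,340,290,4)
E
```

```text
90 [ 0.48050151 -0.29318673] (0.48053455352783203, -0.29292550683021545) (0.08967651426792145, 0.04727235063910484) 51.260719299316406
140 [ 0.48074518 -0.29322065] (0.48103997111320496, -0.2926637530326843) (0.08874668180942535, 0.04588241130113602) 49.575801849365234
180 [ 0.48099093 -0.29319385] (0.48122572898864746, -0.2927067279815674) (0.08651456236839294, 0.04472353309392929) 48.137088775634766
(1.36, array([0.1619, 0.5775, 0.458 ]), array([0.47, 0.1 , 0.14]), array([ 0.01,  0.04, -0.01]), 0.0914)
(4.44, array([ 0.4265, -0.261 ,  0.46  ]), array([0.57, 0.09, 0.35]), array([-0.17,  0.1 , -0.01]), 0.091)
(5.67, array([ 0.4803, -0.2965,  0.1413]), array([-0.96,  0.65,  0.11]), array([-0.04,  0.09, -0.01]), 0.0917)
(6.22, array([ 0.4795, -0.296 ,  0.1401]), array([0.28, 0.18, 0.45]), array([-0.07,  0.12, -0.04]), 0.068)
```

View pics/t1.png

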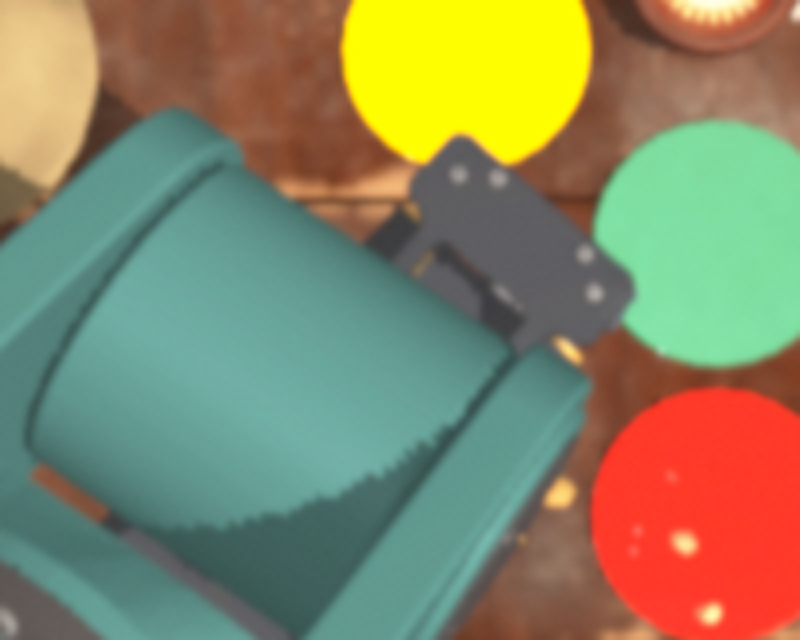

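View pics/s1.png

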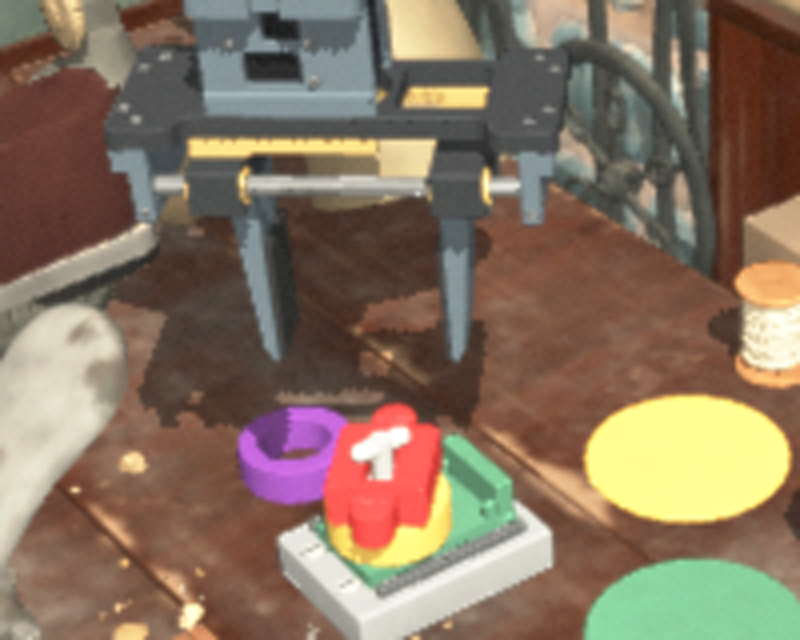

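In the scene crop the fingers straddle the nut, with tips at (277,358) and (455,358). The top view is blocked by the wrist. I'll descend, close gently, check the forces, then turn.

```bash
python3 - <<'E'
from h import *
S=optics.grab_frame('scene')
print('tcp proj',proj(S,readout.get_state()['position']),'seen ~',(140+366/4,130+358/4))
env.line_to([*ST,.0548],speed=.12); print(st())
claw.command_gripper(.03,8); print(st())
S=optics.grab_frame('scene'); crop(S,'s2',140,130,340,290,4)
E
```

```text
tcp proj [231.69707027 214.14760808] seen ~ (231.5, 219.5)
(7.23, array([ 0.4799, -0.2962,  0.0553]), array([ 0.4 , -0.68,  0.64]), array([-0.04,  0.09, -0.  ]), 0.0683)
(7.7, array([ 0.4796, -0.2961,  0.0552]), array([-1.65,  1.26,  6.02]), array([ 0.1 ,  0.4 , -0.03]), 0.0459)
```

View pics/s2.png

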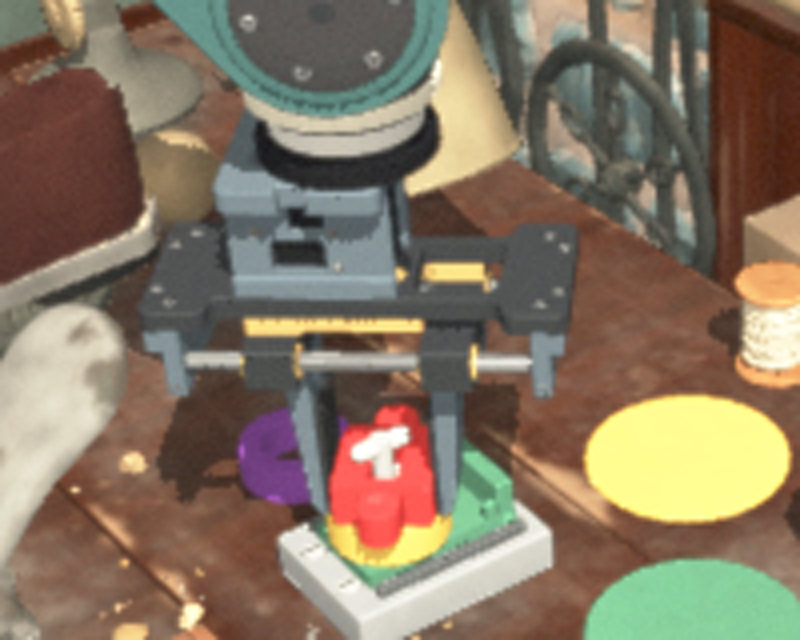

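Grip width is 45.9 mm, so the flats are seated. There is 6 N upward on the tool, so I'll ease up 1 mm and then turn clockwise to the pin.

```bash
python3 - <<'E'
from h import *
env.line_to([*ST,.0560],speed=.05); print(st())
for a in np.linspace(-.73,-1.617,4)[1:]:
    env.movep([*ST,.0560],Q(a)); print(round(a,3),st())
S=optics.grab_frame('scene'); crop(S,'s3',180,180,300,280,6)
E
```

```text
(8.0, array([ 0.4795, -0.296 ,  0.056 ]), array([-0.8 , -0.24, -0.53]), array([-0.09,  0.17, -0.05]), 0.0462)
-1.026 (8.38, array([ 0.4791, -0.2957,  0.0557]), array([-1.54,  3.74, -2.78]), array([ 0.42,  0.26, -0.03]), 0.046)
-1.321 (8.77, array([ 0.4788, -0.2953,  0.0556]), array([-1.36,  5.21, -1.8 ]), array([ 0.87,  0.49, -0.  ]), 0.0457)
-1.617 (9.15, array([ 0.4786, -0.2949,  0.0554]), array([-1.73,  7.57, -2.34]), array([1.35, 0.41, 0.06]), 0.0457)
```

View pics/s3.png

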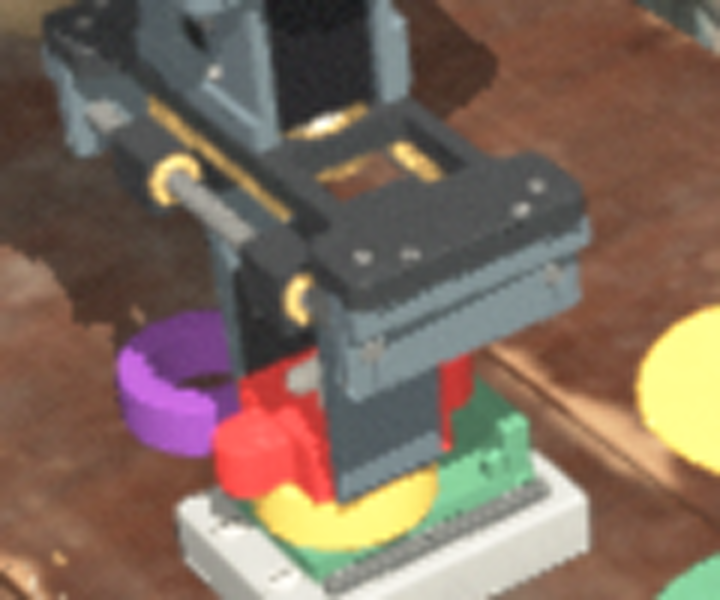

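The stud pushes the nut +y with 7.6 N, so my stud estimate is about 2 mm too far to -y (the nut contour had said -0.293). I'll recentre by feel.

```bash
python3 - <<'E'
from h import *
for p in((.4790,-.2940),(.4790,-.2925),(.4790,-.2910)):
    env.line_to([*p,.0556],speed=.03); print(p,st())
E
```

```text
(0.479, -0.294) (9.45, array([ 0.4792, -0.2941,  0.0557]), array([-0.81, -0.04, -0.29]), array([ 0.02,  0.29, -0.03]), 0.0463)
(0.479, -0.2925) (9.7, array([ 0.4792, -0.2926,  0.0557]), array([ 0.61, -0.07, -0.3 ]), array([-0.04,  0.19,  0.04]), 0.0459)
(0.479, -0.291) (9.95, array([ 0.479 , -0.2909,  0.0556]), array([ 1.02,  0.68, -1.31]), array([-0.04,  0.14, -0.01]), 0.0458)
```

```bash
python3 - <<'E'
from h import *
for p in((.4790,-.2895),(.4790,-.2925),(.4770,-.2925),(.4755,-.2925),(.481,-.2925),(.4825,-.2925)):
    env.line_to([*p,.0556],speed=.04); print(p,st())
E
```

```text
(0.479, -0.2895) (10.2, array([ 0.4791, -0.2906,  0.0558]), array([ -2.74, -12.26,  -4.7 ]), array([-2.07,  0.7 , -0.03]), 0.0463)
(0.479, -0.2925) (10.45, array([ 0.479 , -0.2925,  0.0556]), array([-0.32, -0.05, -0.66]), array([-0.02,  0.16, -0.  ]), 0.0461)
(0.477, -0.2925) (10.7, array([ 0.4768, -0.2923,  0.0555]), array([ 0.41, -0.04, -0.54]), array([-0.1 ,  0.2 , -0.03]), 0.0461)
(0.4755, -0.2925) (10.95, array([ 0.4754, -0.2924,  0.0556]), array([-0.05, -0.53, -0.61]), array([-0.05,  0.17,  0.01]), 0.0461)
(0.481, -0.2925) (11.24, array([ 0.481 , -0.2924,  0.0555]), array([-2.81, -0.23,  0.02]), array([-0.09,  0.79,  0.02]), 0.0454)
(0.4825, -0.2925) (11.49, array([ 0.4819, -0.2924,  0.0553]), array([-6.27, -2.44,  1.26]), array([-0.44,  1.44,  0.04]), 0.0458)
```

```bash
python3 - <<'E'
from h import *
for p in((.4790,-.2928),(.4750,-.2928),(.4738,-.2928),(.4726,-.2928)):
    env.line_to([*p,.0556],speed=.06); s=st();print(p,s)
    if s[2][0]>2.5: break
E
```

```text
(0.479, -0.2928) (11.74, array([ 0.4792, -0.2929,  0.0557]), array([ 0.36,  0.17, -1.86]), array([-0.04,  0.19, -0.03]), 0.0464)
(0.475, -0.2928) (11.99, array([ 0.4756, -0.2931,  0.0559]), array([ 3.58, -0.62, -3.11]), array([-0.04, -0.63,  0.02]), 0.0456)
```

Free play is x 0.4755–0.481 and y -0.2949 to -0.2907. I'll lift from the centre (0.478,-0.2928), watching the force.

```bash
python3 - <<'E'
from h import *
p=(.4780,-.2928)
env.line_to([*p,.0556],speed=.06)
claw.command_gripper(.03,15); print(st())
for z in (.059,.062,.066,.072):
    env.line_to([*p,z],speed=.06); s=st(); print(z,s)
    if abs(s[2][2])>8: break
else:
    env.line_to([*p,.12],speed=.12); print(st())
S=optics.grab_frame('scene'); crop(S,'s4',160,130,310,280,4)
E
```

```text
(12.46, array([ 0.4782, -0.2929,  0.0557]), array([ 2.18, -0.08,  1.97]), array([ 0.12, -0.17, -0.01]), 0.0456)
0.059 (12.71, array([ 0.4778, -0.2928,  0.0591]), array([ 0.49, -0.57, -1.6 ]), array([-0.04,  0.17,  0.03]), 0.046)
0.062 (12.96, array([ 0.478 , -0.2928,  0.0621]), array([ 0.32,  0.27, -0.76]), array([-0.02,  0.12, -0.01]), 0.0464)
0.066 (13.21, array([ 0.4782, -0.2929,  0.0663]), array([ 0.08,  0.41, -1.41]), array([-0.1 ,  0.16,  0.04]), 0.0462)
0.072 (13.46, array([ 0.4783, -0.293 ,  0.0725]), array([ 0.06, -0.3 , -1.51]), array([-0.07,  0.18, -0.03]), 0.046)
(14.01, array([ 0.4779, -0.2927,  0.1198]), array([ 0.05, -0.28, -0.84]), array([ 0.01,  0.17, -0.  ]), 0.046)
```

View pics/s4.png

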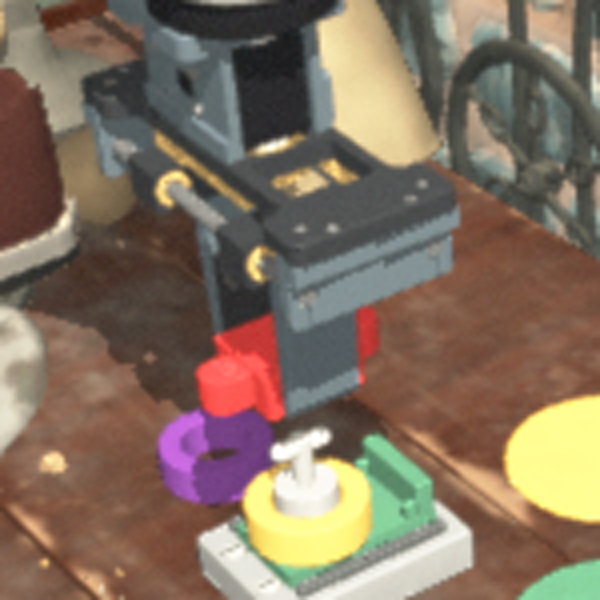

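The nut is off; the spacer and bracket are still on the stud. Next is the red mat.

```bash
python3 - <<'E'
from h import *
p=(.4505,-.4145)
env.movep([*p,.12],Q(-.6)); print(st())
env.line_to([*p,.012],speed=.15); print(st())
env.line_to([*p,.0062],speed=.03); print(st())
claw.command_gripper(.066); print(st())
env.line_to([*p,.13],speed=.2); print(st())
T=optics.grab_frame('top');S=optics.grab_frame('scene')
crop(T,'t5',220,180,420,340,4);crop(S,'s5',190,200,340,350,4)
E
```

```text
(15.17, array([ 0.4504, -0.4141,  0.1195]), array([ 0.22,  0.25, -1.23]), array([-0.1 ,  0.14, -0.02]), 0.0463)
(16.03, array([ 0.451 , -0.4148,  0.0127]), array([ 0.46,  0.08, -0.55]), array([-0.11,  0.07, -0.02]), 0.0462)
(16.38, array([ 0.4508, -0.4148,  0.0066]), array([ 0.34, -0.69,  2.3 ]), array([-0.27, -0.14,  0.06]), 0.046)
(16.88, array([ 0.4505, -0.4145,  0.0062]), array([ 1.25,  0.15, -1.23]), array([-0.1 ,  0.09, -0.02]), 0.066)
(17.65, array([ 0.45  , -0.4141,  0.129 ]), array([-0.46,  0.55,  0.06]), array([-0.11,  0.07,  0.03]), 0.0662)
```

View pics/t5.png

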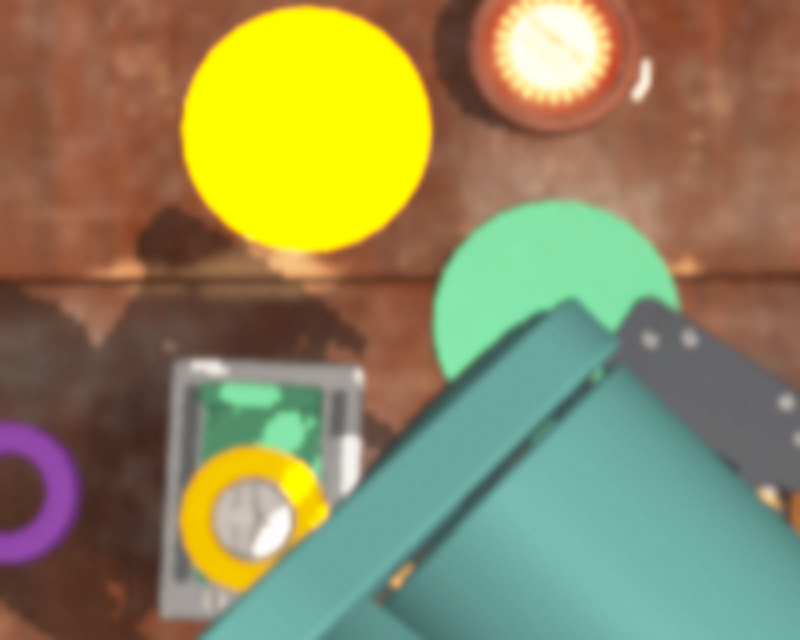

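View pics/s5.png

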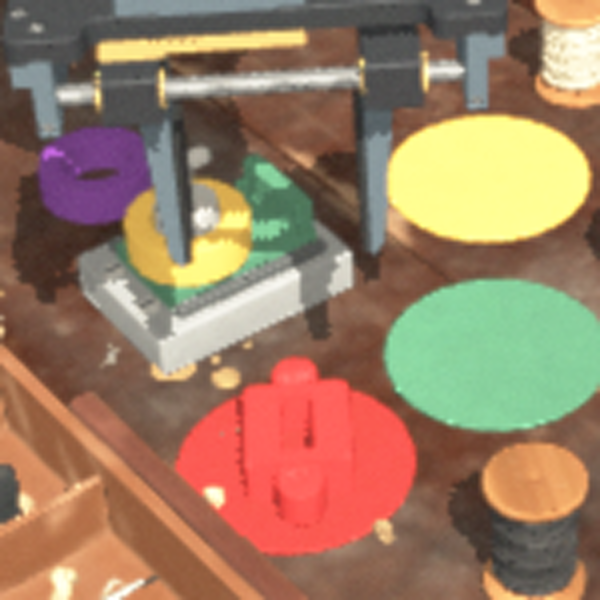

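The nut sits flat and centred on the red mat. The spacer is still on the stud with its centre at top-crop (254,518). Next is the spacer, with the jaws across the jig's y axis so the fingers come down over the rails.

```bash
python3 - <<'E'
from h import *
T=optics.grab_frame('top');
print('spacer',plane(T,(220+254/4,180+518/4),.052),'lamp edge',plane(T,(204,215),.1),plane(T,(204,215),.15))
p=(.4785,-.2930)
env.movep([*p,.14],Q(JY-np.pi/2)); claw.command_gripper(.076)
print(st())
S=optics.grab_frame('scene'); crop(S,'s6',160,130,310,280,4)
E
```

```text
spacer [ 0.47954585 -0.29560334  0.052     ] lamp edge [ 0.62260361 -0.1781269   0.1       ] [ 0.61284789 -0.19014     0.15      ]
(19.29, array([ 0.4785, -0.2932,  0.14  ]), array([-0.32,  0.7 , -0.22]), array([ 0.  ,  0.19, -0.02]), 0.076)
```

View pics/s6.png

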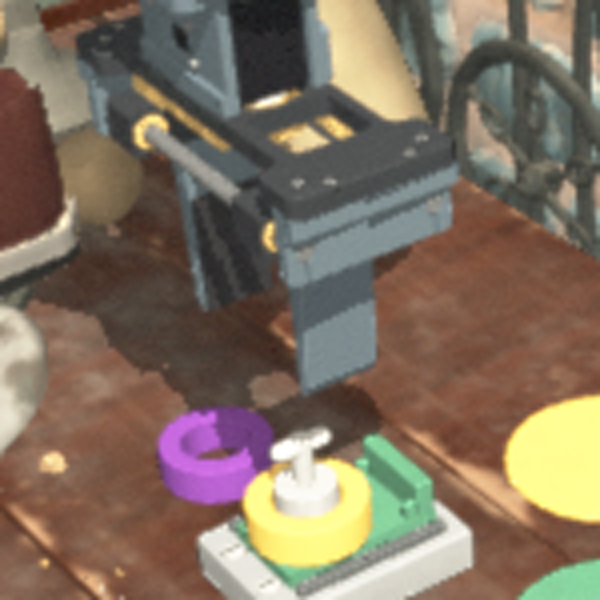

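```bash
python3 - <<'E'
from h import *
p=(.4785,-.2932)
env.line_to([*p,.060],speed=.2); print(st())
env.line_to([*p,.037],speed=.06); print(st())
claw.command_gripper(.04,8); print(st())
env.pause(.1); print(st())
S=optics.grab_frame('scene'); crop(S,'s7',180,180,300,280,6)
E
```

```text
(19.89, array([ 0.4787, -0.2933,  0.0604]), array([ 0.42,  0.38, -0.08]), array([-0.01,  0.17,  0.  ]), 0.0763)
(20.43, array([ 0.4784, -0.2931,  0.0368]), array([-0.58, -0.18,  0.54]), array([-0.09,  0.13,  0.05]), 0.0761)
(20.85, array([ 0.4786, -0.2933,  0.0372]), array([-0.66,  0.63,  3.55]), array([ 0.01,  0.17, -0.07]), 0.0572)
(20.95, array([ 0.4786, -0.2933,  0.0372]), array([0.29, 0.6 , 3.54]), array([-0.01,  0.25,  0.01]), 0.0573)
```

View pics/s7.png

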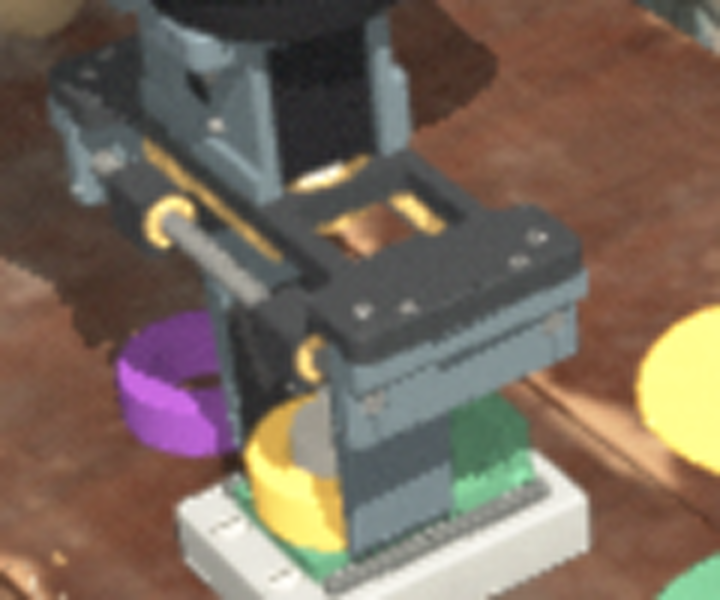

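```bash
python3 - <<'E'
from h import *
p=(.4785,-.2932)
claw.command_gripper(.04,15)
ok=True
for z in (.042,.050,.058,.066,.075):
    env.line_to([*p,z],speed=.06); s=st(); print(z,s)
    if abs(s[2][2])>8 or np.hypot(*s[2][:2])>8: ok=False;break
if ok: env.line_to([*p,.125],speed=.15); print(st())
S=optics.grab_frame('scene'); crop(S,'s8',160,130,310,280,4)
E
```

```text
0.042 (21.47, array([ 0.4786, -0.2933,  0.0422]), array([ 0.27, -0.03, -1.55]), array([-0.05,  0.14,  0.02]), 0.0571)
0.05 (21.75, array([ 0.4788, -0.2934,  0.0505]), array([ 0.43, -0.09, -1.16]), array([-0.01,  0.18,  0.03]), 0.0568)
0.058 (22.03, array([ 0.4788, -0.2934,  0.0585]), array([ 0.43,  0.23, -0.86]), array([-0.05,  0.16,  0.06]), 0.057)
0.066 (22.32, array([ 0.4788, -0.2934,  0.0664]), array([-0.27, -0.37, -1.2 ]), array([-0.08,  0.14, -0.02]), 0.0566)
0.075 (22.62, array([ 0.4788, -0.2934,  0.0755]), array([-1.63, -0.06, -2.04]), array([-0.05,  0.15, -0.02]), 0.0568)
(23.1, array([ 0.4784, -0.2931,  0.1247]), array([-0.07, -0.57, -1.39]), array([-0.06,  0.19, -0.04]), 0.057)
```

View pics/s8.png

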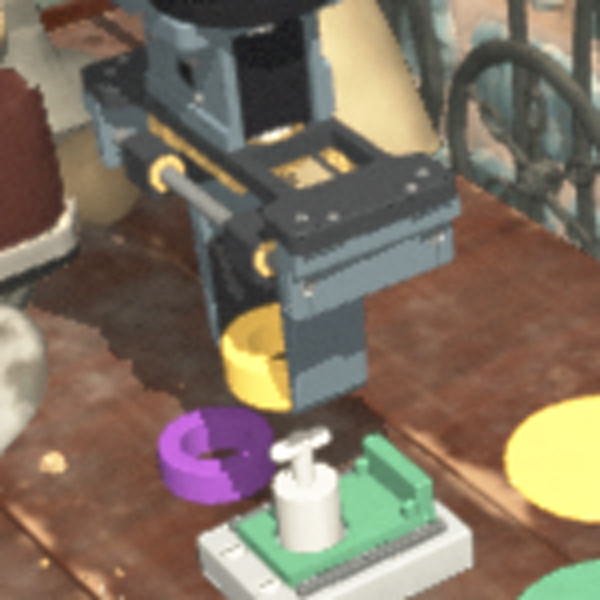

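The spacer is off and the bracket stays on the stud. Placing it on the yellow mat.

```bash
python3 - <<'E'
from h import *
p=(.6465,-.3105)
env.movep([*p,.12],Q(-.3)); print(st())
env.line_to([*p,.014],speed=.15); print(st())
env.line_to([*p,.0082],speed=.03); print(st())
claw.command_gripper(.076); print(st())
env.line_to([*p,.13],speed=.2); print(st())
q=(.4785+.049*np.cos(JY),-.2935+.049*np.sin(JY))
env.movep([*q,.14],Q(JY)); print(st())
T=optics.grab_frame('top');S=optics.grab_frame('scene')
crop(T,'t9',220,150,420,310,4);crop(S,'s9',190,180,340,330,4)
E
```

```text
(24.26, array([ 0.6457, -0.3103,  0.1191]), array([-0.71,  1.41, -1.56]), array([-0.1 , -0.01,  0.03]), 0.0567)
(25.12, array([ 0.6471, -0.3108,  0.0149]), array([-0.11, -0.24,  0.09]), array([-0.12,  0.05, -0.03]), 0.0571)
(25.46, array([ 0.6465, -0.3105,  0.0084]), array([ 0.11,  0.15, -0.93]), array([-0.08,  0.09, -0.05]), 0.0569)
(25.96, array([ 0.6465, -0.3105,  0.0082]), array([-0.72,  0.14, -0.41]), array([-0.07,  0.07,  0.01]), 0.0759)
(26.72, array([ 0.6459, -0.3102,  0.1289]), array([ 0.56, -0.37,  0.38]), array([-0.05,  0.08, -0.02]), 0.0762)
(27.27, array([ 0.5269, -0.2956,  0.1391]), array([ 0.41, -0.31,  0.34]), array([-0.12,  0.  , -0.  ]), 0.0763)
```

View pics/t9.png

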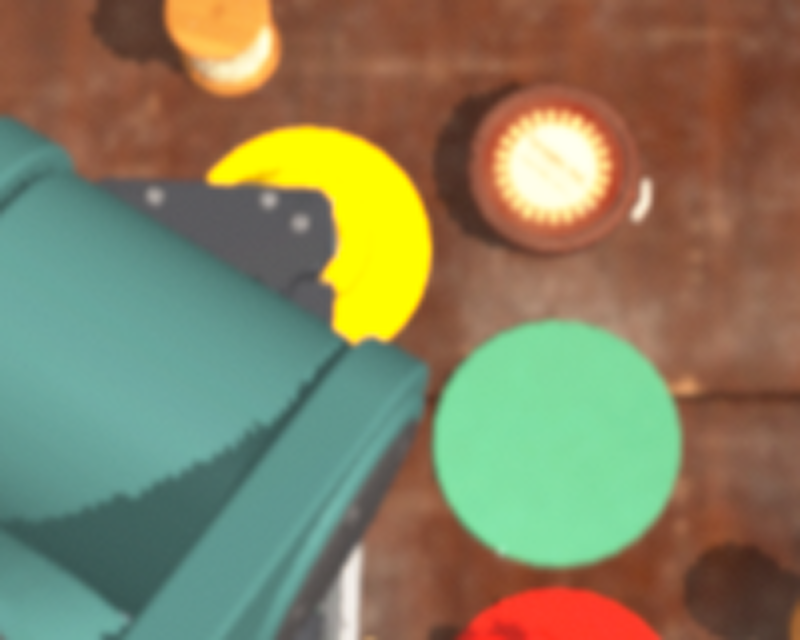

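View pics/s9.png

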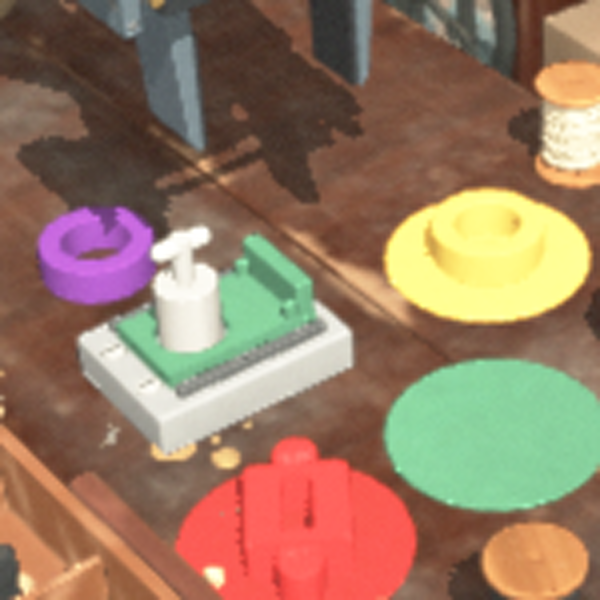

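Nut and spacer both sit on their mats and the bracket is in place. Checking the tab position in the stored early view against the expected one, then descending with a narrow opening.

```bash
python3 - <<'E'
from h import *
T=optics.grab_frame('top');S=optics.grab_frame('scene')
print('tab top view',plane(T,(230+332/6,250+175/6),.05),'scene',plane(S,(190+277/4,180+268/4),.05))
q=np.array([.4785+.049*np.cos(JY),-.2935+.049*np.sin(JY)]); print(q)
claw.command_gripper(.030)
env.line_to([*q,.062],speed=.2); print(st())
S=optics.grab_frame('scene'); crop(S,'s10',170,150,320,290,5)
E
```

```text
tab top view [ 0.52754051 -0.29812185  0.05      ] scene [ 0.52548506 -0.30393625  0.05      ]
[ 0.52744817 -0.29575321]
(28.84, array([ 0.5277, -0.2959,  0.0624]), array([ 0.5 , -0.28,  0.  ]), array([-0.1 ,  0.02,  0.05]), 0.0302)
```

View pics/s10.png

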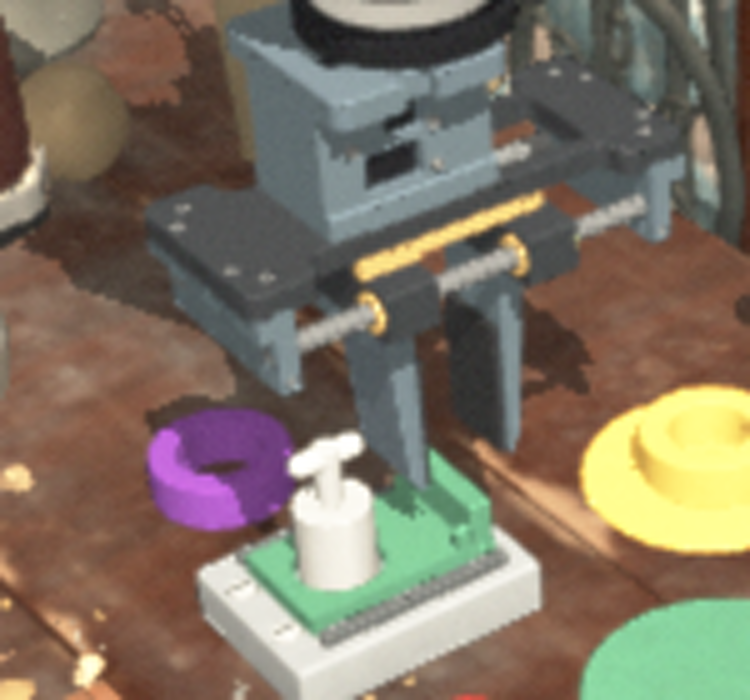

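The tab position agrees (0.5275 in x) and the fingers straddle the tab. Lowering, gripping and lifting, with force checks.

```bash
python3 - <<'E'
from h import *
q=np.array([.5274,-.2955])
for z in(.048,.0365):
    env.line_to([*q,z],speed=.08); print(st())
claw.command_gripper(.0,10); print(st())
S=optics.grab_frame('scene'); crop(S,'s11',180,150,310,290,5)
E
```

```text
(29.22, array([ 0.5272, -0.2954,  0.0478]), array([ 0.41, -0.35,  0.12]), array([-0.1 , -0.01,  0.02]), 0.0299)
(29.51, array([ 0.527 , -0.2953,  0.0358]), array([ 0.13, -0.37, -0.81]), array([-0.06,  0.08,  0.01]), 0.0303)
(29.95, array([ 0.5276, -0.2956,  0.0367]), array([-0.07, -0.13,  1.87]), array([-0.08,  0.01,  0.  ]), 0.0102)
```

View pics/s11.png

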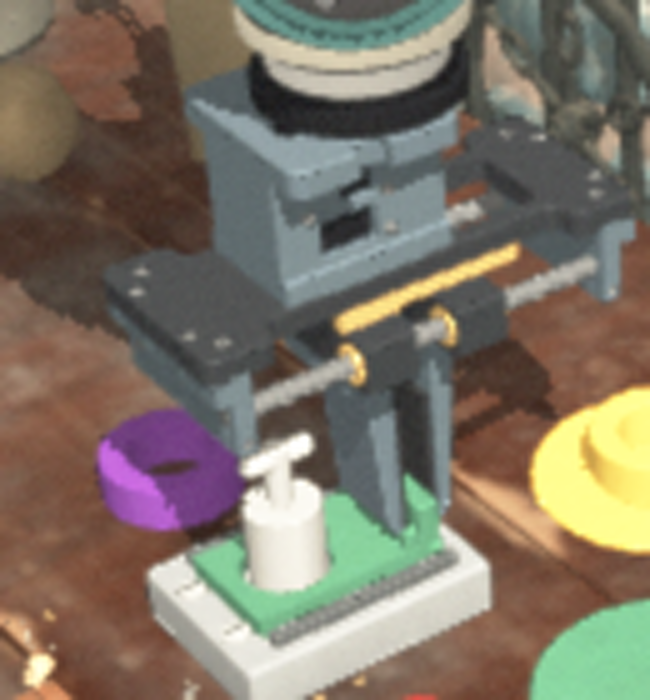

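```bash
python3 - <<'E'
from h import *
q=np.array([.5274,-.2955])
claw.command_gripper(.0,35); print(st())
ok=True
for z in (.040,.046,.054,.062,.072,.082):
    env.line_to([*q,z],speed=.06); s=st(); print(z,s)
    if abs(s[2][2])>8 or np.hypot(*s[2][:2])>7: ok=False;break
S=optics.grab_frame('scene'); crop(S,'s12',180,120,310,280,3.7)
E
```

```text
(30.22, array([ 0.5276, -0.2956,  0.0367]), array([0.54, 0.79, 4.44]), array([-0.02, -0.03,  0.04]), 0.01)
0.04 (30.47, array([ 0.5273, -0.2954,  0.04  ]), array([ 0.41, -0.72, -2.17]), array([-0.1 , -0.01,  0.  ]), 0.0096)
0.046 (30.72, array([ 0.5275, -0.2956,  0.0464]), array([ 0.31, -0.71, -1.95]), array([-0.13,  0.02,  0.01]), 0.0096)
0.054 (31.0, array([ 0.5276, -0.2957,  0.0545]), array([ 0.24,  0.2 , -1.88]), array([-0.08,  0.06,  0.02]), 0.0096)
0.062 (31.28, array([ 0.5276, -0.2957,  0.0625]), array([-0.15, -0.43, -2.02]), array([-0.09, -0.04, -0.04]), 0.01)
0.072 (31.6, array([ 0.5276, -0.2956,  0.0725]), array([-0.18,  0.3 , -2.8 ]), array([-0.12, -0.02,  0.01]), 0.0095)
0.082 (31.92, array([ 0.5277, -0.2957,  0.0825]), array([-0.14,  0.37, -2.64]), array([-0.12,  0.02,  0.  ]), 0.0096)
```

View pics/s12.png

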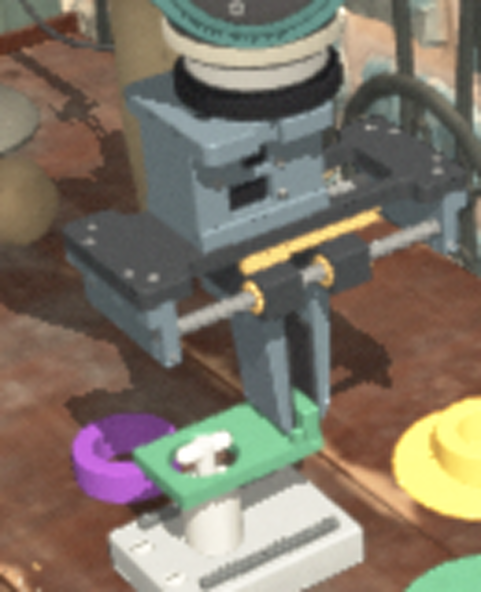

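The bracket comes up freely and level. Carrying it to the green mat.

```bash
python3 - <<'E'
from h import *
env.line_to([.5274,-.2955,.135],speed=.15); print(st())
a=-.7; c=np.array([.5625,-.4158]); p=c+.035*np.array([np.cos(a),np.sin(a)])
env.movep([*p,.135],Q(a)); print(st())
env.line_to([*p,.030],speed=.15); print(st())
S=optics.grab_frame('scene'); crop(S,'s13',210,160,410,350,3)
env.line_to([*p,.0158],speed=.04); print(st())
E
```

```text
(32.47, array([ 0.5272, -0.2954,  0.1347]), array([-0.05, -0.02, -1.49]), array([ 0.  ,  0.06, -0.  ]), 0.0095)
(33.13, array([ 0.5884, -0.4378,  0.1331]), array([ 0.12,  0.29, -1.54]), array([-0.16,  0.08, -0.  ]), 0.0095)
(33.98, array([ 0.5898, -0.4386,  0.031 ]), array([-0.19,  0.52, -2.58]), array([-0.1 ,  0.11, -0.05]), 0.0092)
(34.54, array([ 0.5893, -0.4384,  0.0157]), array([ 0.35, -0.28,  0.61]), array([-0.21,  0.12,  0.01]), 0.0098)
```

View pics/s13.png

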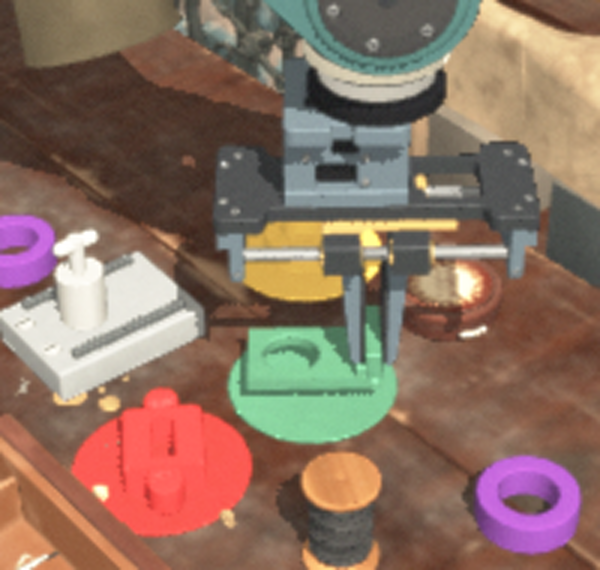

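The bracket is over the green mat, and the weight came off at z=0.0157. Releasing and retreating clear of the views.

```bash
python3 - <<'E'
from h import *
claw.command_gripper(.030); print(st())
p=readout.get_state()['position'][:2]
env.line_to([*p,.13],speed=.2)
env.line_to([.5,-.33,.46],speed=.3)
env.movep([.50,.1,.5],Q(0.2)); env.pause(.2); print(st())
T=optics.grab_frame('top');S=optics.grab_frame('scene')
crop(T,'t14',220,130,470,350,3);crop(S,'s14',190,180,420,370,3)
E
```

```text
(35.05, array([ 0.5893, -0.4383,  0.0158]), array([-0.59,  0.48,  0.53]), array([-0.11,  0.09,  0.03]), 0.0302)
(38.91, array([0.5002, 0.0994, 0.4998]), array([ 0.97,  0.69, -0.32]), array([-0.05,  0.09,  0.01]), 0.0299)
```

View pics/t14.png

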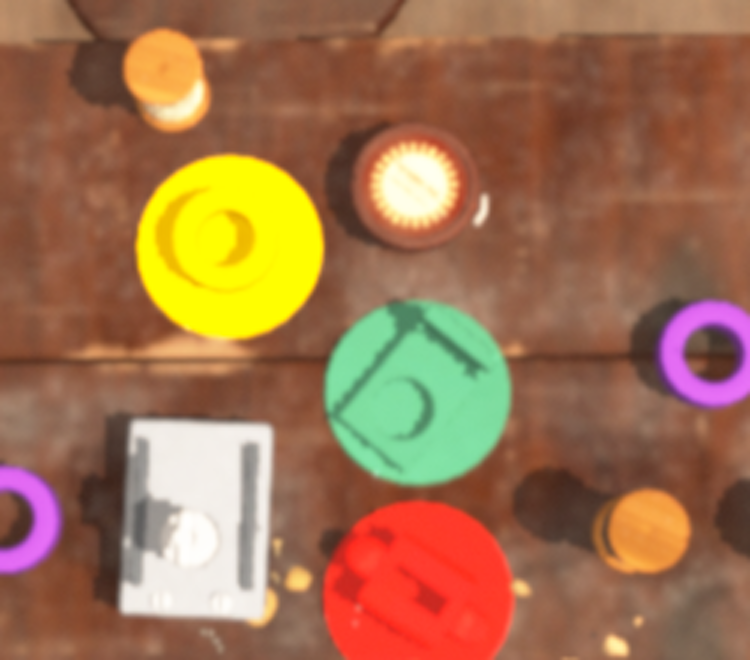

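View pics/s14.png

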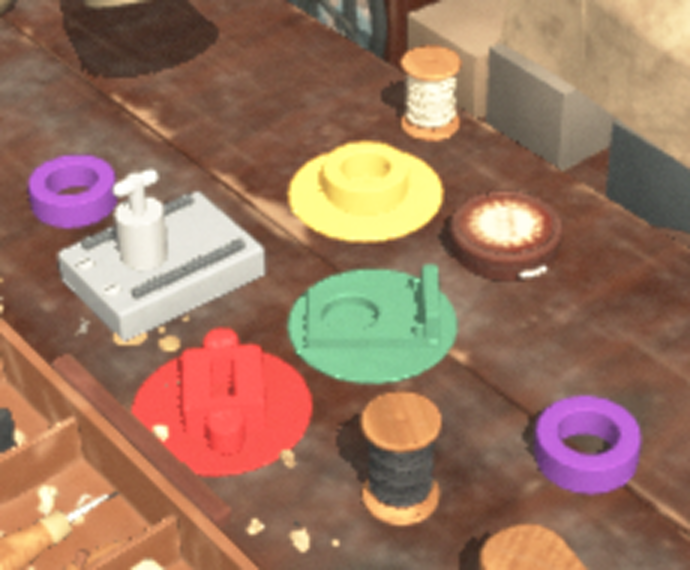

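All three parts lie flat on their mats, and the spools and tin are in place. A last numeric check before handing in.

```bash
python3 - <<'E'
from h import *
T=optics.grab_frame('top')
f=lambda u,v,z:plane(T,(220+u/3,130+v/3),z)[:2]
for n,X,m in(('nut',f(430,593,.025),(.449,-.4156)),('spacer',f(224,238,.023),(.6457,-.3116)),('bracket',f(408,391,.011),(.5623,-.4166))):
    print(n,X.round(4),'off mm',round(1e3*np.linalg.norm(X-m),1))
a=cv2.cvtColor(T['img'],cv2.COLOR_RGB2GRAY);b=cv2.imread('pics/top0.png',0)
for n,(x0,y0,x1,y1) in(('white',(255,135,300,180)),('tin',(330,165,390,218)),('black',(412,285,458,328))):
    r=cv2.matchTemplate(a[y0-8:y1+8,x0-8:x1+8],b[y0:y1,x0:x1],cv2.TM_CCOEFF_NORMED);print(n,np.array(cv2.minMaxLoc(r)[3])-8,round(float(r.max()),3))
print(st()); ticket.close_job()
E
```

```text
nut [ 0.4502 -0.4221] off mm 6.6
spacer [ 0.6459 -0.3107] off mm 0.9
bracket [ 0.5611 -0.412 ] off mm 4.7
white [0 0] 1.0
tin [0 0] 1.0
black [0 0] 1.0
(39.06, array([0.5001, 0.0997, 0.4999]), array([ 0.73, -0.52,  0.12]), array([-0.08, -0.01,  0.02]), 0.0302)
the job is handed in; nothing more can be done
```

The job is done and handed in at about 39 s. I turned the nut clockwise about 0.89 rad onto the pin and set it on the red mat. The spacer then went on the yellow mat and the bracket, held by its tab, on the green mat.

**Last checks:**
- **Placement:** From hand-read pixels in the top view, the parts are off their mat centres by about 7 mm (nut), 1 mm (spacer) and 5 mm (bracket); the limit is 25 mm.
- **Lying flat:** All three lie flat and the right way up in both views.
- **Spools and tin:** They show no shift in the top image.
- **Robot:** The gripper is clear of everything.

**Disagreement:** The cameras put the stud at y ≈ -0.296. Feeling the nut's free play gave y ≈ -0.293. I went by touch when lifting the nut off the stud, and all the lifts were free of binding.

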